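Clip the wide circuit card upright for bench testing

TASK

Take the widest of the three circuit cards out of the black slotted rack and press its bare lower edge down between the two sprung jaws of the edge clip until it sits fully home on the clip's floor. Leave it standing upright and let go, with its middle near the middle of the jaws; leave the other two cards standing in the rack.

Things in the scene. Friction and masses are not known exactly. Their poses are not given: they have to be found in the camera images.
- wide_card: Card to clip, rigid green board: 100 mm wide (x), 5 thick (y), 80 tall (z, up), 60-130 g. Aluminium pull bar along its whole top edge, 12 mm thick (y), 66 to 80 mm above the lower edge: grip the bar from above, across y. Origin: middle of the lower edge. Starts upright in one of the rack's slots; lift it straight up. Chips on its +y face are thinner than the bar.
- narrow_card_a: Bystander: as the wide card but 60 mm wide, same axes and origin. Rack (black, fixed, 120 x 190 mm): three parallel slots 70 mm apart, running along the cards' x, one card in each, in any order; slot floor 8 mm above the table, slot walls' tops 32 mm above it, slots 7 mm wide.
- narrow_card_b: The other bystander card, 60 mm wide, in the remaining slot; same axes and origin.
- clip: Fixed clip. Origin: base's underside centre. Base 130 (x) x 120 (y) x 8 mm. Two slick grey jaws, 60 mm long along x, face each other at y=0: 29 mm mouth 49 mm up, funnel to a 2 mm gap at 29 mm. Each slides out along y up to 12 mm on a spring (3 N + 0.2 N/mm). Card goes in with x along clip x, either way round; push 5-20 N. Floor strip between the jaws: 12 mm up. Spring blocks at y=+-46, 32 high.
Not all that is in view belongs to the job. Several things have the shape of the clip; the one meant has the colours described above.

How it is judged:
At the end, for the whole second after the job is handed in: The wide card stands released, at rest, bar up in the jaws: lower edge within 5 mm of the clip's floor, middle within 20 mm of the clip's middle along the jaws and 10 mm across, within 10 degrees of upright and of the jaws' line. Narrow cards upright (17 degrees) within 30 mm of their starts (z of wide_card in the frame of clip below 0.017 m and x of wide_card in the frame of clip between -0.02 and 0.02 m and y of wide_card in the frame of clip between -0.01 and 0.01 m and angle between the x axis of wide_card and the x axis of clip, either way round below 0.18 rad and angle between wide_card's own z axis and vertical below 0.18 rad and linear speed of wide_card below 0.02 m/s and distance of each of narrow_card_a, narrow_card_b from where it was at the start of the episode below 0.03 m and angle between each of narrow_card_a, narrow_card_b's own z axis and vertical below 0.3 rad); the robot touches nothing.
It fails at once if a narrow card is pulled out of its slot or shoved along it by more than 40 mm (distance of any of narrow_card_a, narrow_card_b from where it was at the start of the episode above 0.04 m).
It also fails if it takes over 40 s, if anything falls off the work surface, if the arm or the gripper's body presses on something with over 40 N, if the wrist force passes 120 N, or if a joint passes its speed limit or range.

ROBOT

A 6-joint arm with a two-finger parallel gripper is mounted at the origin on the work surface. World frame = base frame: x ahead of the robot, y to its left, z up, the work surface at z = 0. Lengths are in m, angles in rad, forces in N, time in s.
With the tool pointing down it reaches from about 0.375 to 0.9 m from the base axis. Payload 3.1 kg.
Tool frame: the origin (TCP) lies at the very end of the fingers, on their centre line; the grasp point (between the pads) lies 19 mm behind it (hold_point_z is the distance from the TCP to the grasp point, in m); z points along the fingers, x is the direction in which the jaws open and shut, and the axes are right-handed (so a half turn about z gives the same grasp; the last joint's range is limited). The gripper opens to 87 mm and grips with 3 to 60 N. Pads are 19 mm wide; open, the fingers measure 117 mm over their backs; the gripper's body (75 mm by 190 mm) begins 51 mm behind the grasp point.
Start: joints at [-1.341, 0.527, 1.433, -0, 1.181, -0.178], TCP at [0.248, -0.574, 0.223] pointing down, gripper open.
Joint ranges: [-3.08, 3.08], [-0.75, 2.2], [0.22, 2.44], [-1.43, 4.57], [0, 2.65], [-2.85, 2.85]. Speed limits (rad/s): [2.79, 2.79, 3.14, 3.14, 3.14, 3.14].

INTERFACE

Orientations are given as a unit quaternion [x, y, z, w].
In Python, from rig import * gives the robot as it stands.
- The arm moves only by the tool carry_out, never from a script. Its argument "deltas" is a list of rows, each a list of 7 numbers: the closure, from -1 (fully open) to 1 (shut), then the shift along the tool's x, y, z in units of 25 mm (1.0 is 25 mm), then the turn, a rotation vector about the tool's x, y, z in degrees. In form: [[jaw, x, y, z, rx, ry, rz], ...]. A call has 1 to 8 rows; each row is the pose to reach, as a shift and turn from the pose commanded when the call began, along the tool's axes at that moment; what a row does not reach only later rows make up. A row lasts 1/10 s, in which the tool goes at most 50 mm and 8.59 degrees, less where a joint would pass 70% of its speed; a pose out of reach is approached as far as the arm can. A call with a gripper value outside its range is refused whole. The fingers move at their own pace and stop on an object; "force" is the grip in N (left out, the last holds). Time passes only in rows, so rows that repeat a pose let the fingers close. It gives the time, the measured TCP pose, the force and the opening at its end, in the units of the state.
- get_obs(): the state, without advancing time (a new reading comes with each control period).
- camera(name): name is "scene" or "side" or "wrist"; returns (picture, depth): 400x640x3 uint8, red, green, blue; 400x640 float32, m along the optical axis (not along the pixel's ray), 0 where there is no reading.
- camera_info(name): a dict with "mtx" (3x3 intrinsics, pixels), "dist_coeffs" ([k1, k2, p1, p2, k3] as OpenCV has them; the pictures are not rectified), "origin" and "rotation" of the camera in the world. Camera axes: x right, y down, z forward; pixel columns grow to the right and rows downward; lengths in m; the calibration is good to about 2 mm. A picture is of the moment at which its call begins: read the wrist's pose just before it. camera_info takes no time and is no camera call; for the wrist camera it gives the pose at the moment of the call.
- hand_in(): hands the job in, once; it reports no verdict.
Trained networks look in the newest picture that a camera, given by its name, has taken for a name from the list of things; names that differ only in an ending like _2 or _b are one class to them, and where a whole thing is asked for, a point or a joint stands for the part that bears it (a point fixed in the world has none). Each returns a list of dicts, best first, with "score" (0 to 1); they miss things now and then, are a little off and sometimes report something else, mostly with a low value. They report only what shows in the picture. A call takes as long as a camera call. They do not tell look-alikes from the thing itself.
- spot_in(camera, target): "pixel" ([row, column] in pixels, amid what is visible of it).
The state is a dict: "time": time; "q": joint angles; "joint_velocities": joint speeds; "joint_torque": joint torques, N m; "position": TCP position; "tool_rot": TCP orientation; "ft_force": force on the tool from outside, world axes, zero at the start; "moment": the same for the moment, N m; "grip_width": finger opening in m.
Only numpy, scipy, OpenCV 4.12 (cv2) and the standard library are available. Lean on these libraries where they do the work, as an engineer would, in place of code of your own. Each camera call takes 0.05 s, during which the arm holds its last target.

## Working session

There is one attempt and no reset: what is moved stays moved. The work goes in short steps, Python scripts to look and compute and a tool call to move; the robot and the scene stay as the last step left them, time stands still between calls to the robot, and variables do not carry over. Pictures are saved under pics/ and viewed, and the job is handed in when it is done.

Besides the shell and the picture viewer there is one more tool, called as a command line: name --pt "numbers of a row" for each row, then --argument value for the rest. carry_out: Moves the arm, as the interface text tells. Its arguments: {"type":"object","properties":{"deltas":{"type":"array"},"force":{"type":"number"}},"required":["deltas"]}

```bash
mkdir -p pics; cat > h.py <<'E'
from rig import *
import numpy as np, cv2
def save(n,im): cv2.imwrite('pics/'+n,im[:,:,::-1])
def cloud(cam,d):
    i=camera_info(cam);K=np.array(i['mtx']);D=np.array(i['dist_coeffs'])
    v,u=np.mgrid[0:400,0:640]
    p=cv2.undistortPoints(np.stack([u,v],-1).reshape(-1,1,2).astype(np.float64),K,D).reshape(400,640,2)
    P=np.dstack([p*d[...,None],d])
    R=np.array(i['rotation']); R=R if R.shape==(3,3) else None
    return P@R.T+np.array(i['origin'])
E
python3 - <<'E'
from h import *
for c in ['scene','side','wrist']:
    im,d=camera(c);save(c+'0.png',im);np.save(c+'_d.npy',d);np.save(c+'_im.npy',im)
    i=camera_info(c);print(c,i['origin'],np.shape(i['rotation']))
    np.save(c+'_P.npy',cloud(c,d))
    if c!='wrist':
        for t in ['wide_card','clip','narrow_card_a']:print(t,spot_in(c,t))
o=get_obs();print(o['time'],o['position'],o['tool_rot'])
E
```

```text
scene [ 0.984759   -0.09572255  0.83094586] (4,)Traceback (most recent call last):
  File "<stdin>", line 5, in <module>
  File "h.py", line 10, in cloud
    return P@R.T+np.array(i['origin'])
             ^^^
AttributeError: 'NoneType' object has no attribute 'T'
```

```bash
sed -i "s/^    R=np.array.*/    from scipy.spatial.transform import Rotation as Ro; R=Ro.from_quat(i['rotation']).as_matrix()/" h.py
python3 - <<'E'
from h import *
for c in ['scene','side','wrist']:
    im,d=camera(c);save(c+'1.png',im);np.save(c+'_im.npy',im)
    i=camera_info(c);print(c,i['origin'],i['rotation'])
    np.save(c+'_P.npy',cloud(c,d))
    if c!='wrist':
        for t in ['wide_card','clip','narrow_card_a']:print(t,spot_in(c,t))
o=get_obs();print(o['time'],o['position'],o['tool_rot'])
E
```

```text
scene [ 0.984759   -0.09572255  0.83094586] [ 0.73416977  0.61978977 -0.17823108 -0.21234188]
wide_card [{'pixel': [221.9, 213.2], 'score': 0.96}]
clip [{'pixel': [133.4, 424.8], 'score': 0.97}, {'pixel': [212.6, 351.5], 'score': 0.84}, {'pixel': [197.7, 433.8], 'score': 0.65}, {'pixel': [276.6, 463.2], 'score': 0.56}]
narrow_card_a [{'pixel': [227.7, 275.4], 'score': 0.7}, {'pixel': [222.0, 242.7], 'score': 0.7}]
side [0.22663788 0.80533846 0.90278893] [-0.15045551  0.90990756 -0.38312841  0.05141978]
wide_card [{'pixel': [139.9, 334.5], 'score': 0.61}]
clip [{'pixel': [286.1, 273.9], 'score': 0.9}, {'pixel': [225.6, 300.9], 'score': 0.85}, {'pixel': [262.1, 199.2], 'score': 0.78}, {'pixel': [328.0, 357.3], 'score': 0.57}]
narrow_card_a [{'pixel': [164.8, 306.2], 'score': 0.73}]
wrist [ 0.31219377 -0.54458183  0.38449481] [ 0.82868787 -0.54448126 -0.07111979  0.10843682]
0.5 [ 0.24790589 -0.57365694  0.22252347] [ 8.35658781e-01 -5.49248942e-01 -2.40342673e-05 -3.99475377e-05]
```

View pics/scene1.png

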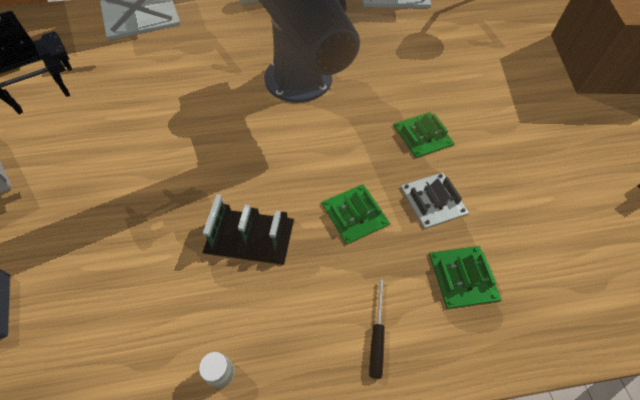

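View pics/side1.png

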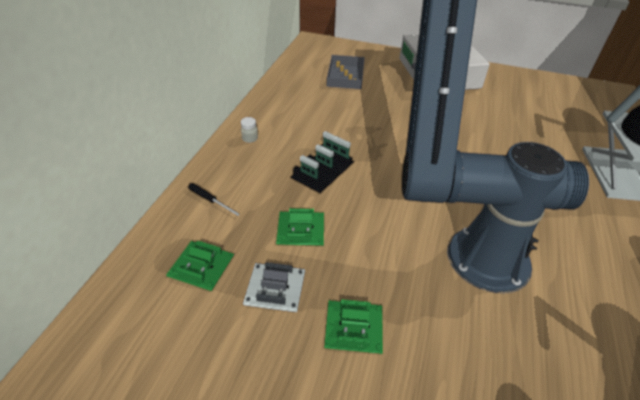

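Clip-shaped things in the scene picture, as (row, col): (134,424), (213,352) and (277,464) are green throughout. Only (198,434) has a light base with grey jaws, so it fits the description. The wide card is the longest bar, at (222,213), in the leftmost slot. I'll confirm both with a crop.

```bash
python3 - <<'E'
import numpy as np,cv2
im=np.load('scene_im.npy');P=np.load('scene_P.npy')
a=cv2.resize(im[180:280,190:310],(480,400),interpolation=cv2.INTER_CUBIC);b=cv2.resize(im[160:240,390:470],(400,400)[:2],interpolation=cv2.INTER_CUBIC)[:,:320]
b=cv2.resize(im[165:235,400:470],(320,320),interpolation=cv2.INTER_CUBIC);b=np.vstack([b,np.zeros((80,320,3),np.uint8)])
cv2.imwrite('pics/crop1.png',np.hstack([a,b])[:,:,::-1])
R=P[180:280,190:310].reshape(-1,3);C=im[180:280,190:310].reshape(-1,3)
m=(R[:,2]>0.078)&(R[:,2]<0.1)
print(m.sum(),R[m][:,2].max())
lab=np.zeros((100,120),np.uint8);lab[m.reshape(100,120)]=1
n,l,s,c=cv2.connectedComponentsWithStats(lab)
for k in range(1,n):
    if s[k,4]<15:continue
    q=R[l.ravel()==k];(r)=cv2.minAreaRect((q[:,:2]*1000).astype(np.float32));print('bar',c[k]+[190,180],s[k,4],r,q[:,2].min(),q[:,2].max(),q.mean(0))
# clip
R=P[160:240,390:475].reshape(-1,3)
for lo,hi in [(0.005,0.012),(0.005,0.06),(0.028,0.036),(0.044,0.055)]:
    m=(R[:,2]>lo)&(R[:,2]<hi);lab=m.reshape(80,85).astype(np.uint8)
    n,l,s,c=cv2.connectedComponentsWithStats(lab)
    for k in range(1,n):
        if s[k,4]<12:continue
        q=R[l.ravel()==k];print('clip',lo,c[k]+[390,160],s[k,4],cv2.minAreaRect((q[:,:2]*1000).astype(np.float32)),q.mean(0))
E
```

```text
626 0.09175138882760514
bar [211.82986111 215.15625   ] 288 ((505.65771484375, -254.65538024902344), (12.823921203613281, 100.33679962158203), 71.87577819824219) 0.07804712525876445 0.09175138882760514 [ 0.50848568 -0.25433834  0.08666266]
bar [243.34883721 217.69186047] 172 ((524.959228515625, -187.66049194335938), (12.886775970458984, 59.94845199584961), 72.3976821899414) 0.07841407938096279 0.09170463913390259 [ 0.52667007 -0.18735859  0.08661562]
bar [274.14457831 223.96987952] 166 ((550.4129028320312, -122.51376342773438), (12.41031265258789, 61.368980407714844), 71.52942657470703) 0.0781608761886804 0.09169910544453808 [ 0.55388278 -0.12314923  0.08736373]
clip 0.005 [433.94991213 204.043058  ] 1138 ((502.2994689941406, 272.3890380859375), (132.31675720214844, 124.02030944824219), 10.353272438049316) [0.51711309 0.26588734 0.00864923]
clip 0.005 [425.35135135 198.97297297] 74 ((500.524169921875, 249.61952209472656), (33.00359344482422, 18.933263778686523), 13.637248992919922) [0.50020845 0.2498348  0.00847195]
clip 0.005 [434.70482199 199.72645336] 2219 ((502.2994689941406, 272
[... 298 characters left out ...]
0.028 [435.8961039  194.56493506] 154 ((503.3538818359375, 270.004150390625), (61.19611358642578, 28.943586349487305), 11.313650131225586) [0.50561602 0.26912524 0.03144197]
clip 0.028 [419.53 199.75] 100 ((511.31671142578125, 226.12428283691406), (69.86442565917969, 9.069788932800293), 9.800236701965332) [0.51353967 0.225611   0.03172122]
clip 0.044 [443.55128205 189.26923077] 78 ((501.73028564453125, 284.39678955078125), (57.943016052246094, 9.764602661132812), 8.967926979064941) [0.50364762 0.28470155 0.04739295]
clip 0.044 [432.54901961 192.03921569] 51 ((505.1498718261719, 256.5915832519531), (60.946807861328125, 7.179683685302734), 10.277220726013184) [0.50701016 0.25625441 0.04755078]
```

View pics/crop1.png

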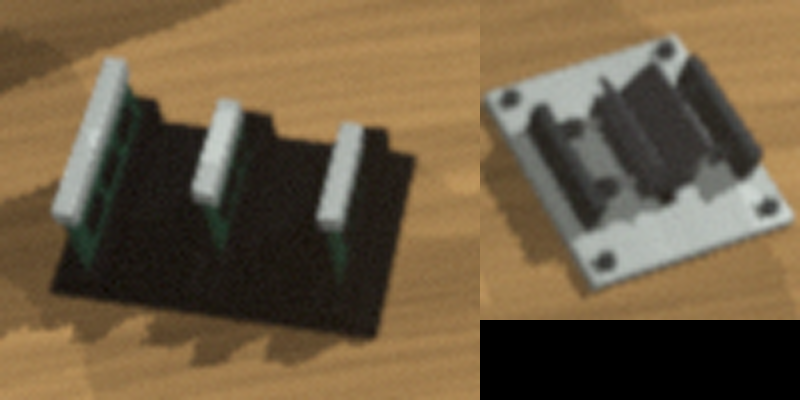

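View pics/wrist1.png

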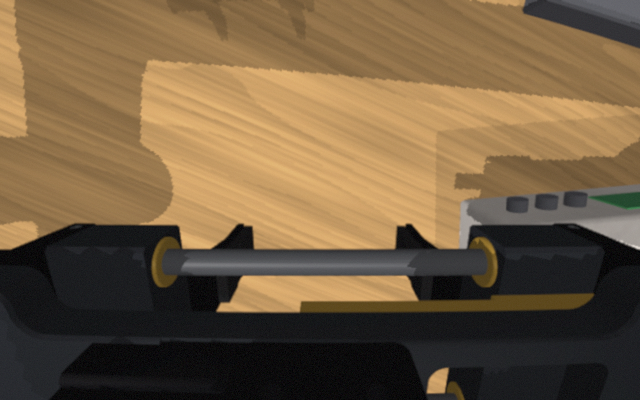

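Crop: the wide card is the long bar at left. The clip at right has a light base, grey jaws and two spring blocks. The measured sizes agree with the description: bars 100/60/61 x 12.5 mm, base 132 x 124, block spacing 91. Wide bar centre is (0.506,-0.255) with x axis at -18°. Clip centre is (0.503,0.271) with x axis at about 10.3°.

```bash
cat >> h.py <<'E'
from scipy.spatial.transform import Rotation as Ro
def todelta(pos,yaw):
    o=get_obs();R0=Ro.from_quat(o['tool_rot']);d=R0.inv().apply(np.array(pos)-o['position'])/0.025
    y=np.radians(yaw);T=Ro.from_matrix(np.array([[np.cos(y),np.sin(y),0],[np.sin(y),-np.cos(y),0],[0,0,-1]]))
    return d.round(3),np.degrees((R0.inv()*T).as_rotvec()).round(2),o['time'],np.round(o['ft_force'],2),o['grip_width']
E
python3 -c "
from h import *
print(todelta([.5057,-.2547,.15],-108.1))"
```

```text
(array([ -7.621, -14.526,   2.902]), array([-0.000e+00,  1.000e-02,  4.147e+01]), 0.5, array([ 0.49, -0.02, -0.59]), 0.0867178277600646)
```

carry_out --pt "0 -7.62 -14.53 2.9 0 0 41.5" --pt "0 -7.62 -14.53 2.9 0 0 41.5" --pt "0 -7.62 -14.53 2.9 0 0 41.5" --pt "0 -7.62 -14.53 2.9 0 0 41.5" --pt "0 -7.62 -14.53 2.9 0 0 41.5" --pt "0 -7.62 -14.53 2.9 0 0 41.5" --pt "0 -7.62 -14.53 2.9 0 0 41.5" --pt "0 -7.62 -14.53 2.9 0 0 41.5" --force 30

```text
time: 1.3
position: [0.4938, -0.2696, 0.1537]
tool_rot: [-0.587, 0.81, -0.0, 0.0]
ft_force: [1.3, -0.5, 0.1]
grip_width: 0.0441
```

```bash
python3 -c "
from h import *
print(todelta([.5057,-.2547,.15],-108.1))
im,d=camera('wrist');save('wrist2.png',im)"
```

```text
(array([-0.715, -0.264,  0.148]), array([-0.04, -0.02, -0.05]), 1.3, array([ 1.27, -0.47,  0.07]), 0.04406970511367255)
```

```bash
python3 -c "
from h import *
camera('scene')
print(todelta([.5057,-.2547,.15],-108.1))"
```

```text
(array([-0.54 , -0.283,  0.111]), array([0.1 , 0.16, 0.37]), 1.4, array([-0.35,  0.28,  0.24]), 0.04418955252392626)
```

View pics/wrist2.png

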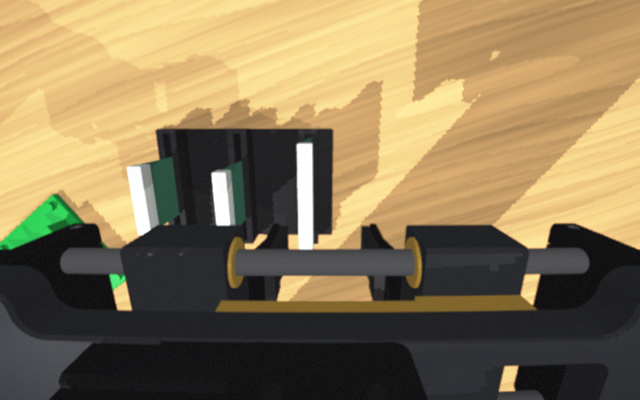

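The wrist view shows the long white bar at column 305, between the fingers (270 and 375) but left of centre, with the narrow bars at 140 and 222. I'll correct, then cross-check with depth.

carry_out --pt "0 -0.54 -0.28 0.11 0 0 0.3" --pt "0 -0.54 -0.28 0.11 0 0 0.3" --pt "0 -0.54 -0.28 0.11 0 0 0.3"

```text
time: 1.7
position: [0.5032, -0.2611, 0.1511]
tool_rot: [-0.585, 0.811, -0.0, -0.0]
ft_force: [0.1, -0.3, 0.5]
grip_width: 0.044
```

```bash
python3 -c "
from h import *
im,d=camera('wrist');save('wrist3.png',im)
P=cloud('wrist',d)
m=((P[...,2]>.078)&(P[...,2]<.1)).astype(np.uint8)
n,l,s,c=cv2.connectedComponentsWithStats(m)
for k in range(1,n):
    if s[k,4]>100:
        q=P[l==k];print(c[k],s[k,4],cv2.minAreaRect((q[:,:2]*1000).astype(np.float32)),q.mean(0))
print(todelta([.5057,-.2547,.15],-108.1))"
```

```text
[318.24350877 198.21894737] 1425 ((510.96124267578125, -257.4754333496094), (11.49716854095459, 82.9678726196289), 71.59284210205078) [ 0.51324462 -0.25846645  0.08770272]
[152.62784349 199.55414013] 1099 ((554.0088500976562, -125.0030746459961), (14.099580764770508, 47.90489959716797), 72.7187271118164) [ 0.55594343 -0.12704812  0.08609482]
[235.17437722 202.30011862] 843 ((524.3779907226562, -188.4024658203125), (12.805729866027832, 55.25725555419922), 70.70623779296875) [ 0.53179919 -0.19217103  0.08636304]
(array([-0.288, -0.018,  0.048]), array([-0.01, -0.03, -0.37]), 1.75, array([0.59, 0.02, 0.31]), 0.04346249289554658)
```

View pics/wrist3.png

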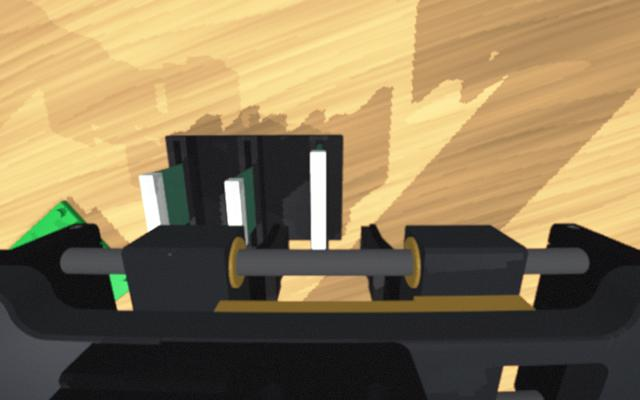

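carry_out --pt "0 0 0 0 0 0 0" --pt "0 0 0 0 0 0 0"

```text
time: 1.95
position: [0.503, -0.2613, 0.1512]
tool_rot: [-0.584, 0.812, -0.0, -0.0]
ft_force: [0.6, -0.0, 0.3]
grip_width: 0.0439
```

```bash
python3 -c "
from h import *
print(todelta([.5057,-.2547,.15],-108.1))
i=camera_info('wrist')
im,d=camera('wrist')
P=cloud('wrist',d)
o=get_obs();R0=Ro.from_quat(o['tool_rot']);print(R0.inv().apply(i['origin']-o['position']),(R0.inv()*Ro.from_quat(i['rotation'])).as_euler('xyz',degrees=True),i['mtx'][0],o['joint_velocities'])
m=((P[...,2]>.078)&(P[...,2]<.1)).astype(np.uint8)
n,l,s,c=cv2.connectedComponentsWithStats(m)
for k in range(1,n):
    if s[k,4]>100:
        q=P[l==k];print(c[k],s[k,4],cv2.minAreaRect((q[:,:2]*1000).astype(np.float32)),q.mean(0))
        t=R0.inv().apply(q-o['position']);print(t.mean(0),t.min(0),t.max(0))
print(todelta([.5057,-.2547,.15],-108.1))"
```

```text
(array([-0.287, -0.018,  0.048]), array([-0.01, -0.01, -0.42]), 1.95, array([ 0.59, -0.02,  0.29]), 0.04387786631201344)
[-0.0012197  -0.06954567 -0.16201362] [-1.48765533e+01  5.03531748e-02 -1.04667412e-02] [285.69081302   0.         324.18841959] [ 0.00644272  0.00190404  0.00038692  0.00195582 -0.00072076  0.00087072]
[318.07255305 198.2073922 ] 1461 ((511.0986022949219, -257.0763244628906), (11.940141677856445, 83.0436019897461), 71.54142761230469) [ 0.51334438 -0.25813423  0.08758375]
[-0.00616844 -0.00876028  0.06358426] [-0.01245619 -0.04781635  0.06148168] [-0.00045806  0.0352278   0.07195892]
[152.3583181  199.87659963] 1094 ((554.4129638671875, -124.01300811767578), (14.119504928588867, 47.64704895019531), 71.84224700927734) [ 0.55591151 -0.12649968  0.0860565 ]
[-0.14450752 -0.00735262  0.0650889 ] [-0.15340535 -0.02895849  0.06149362] [-0.13922832  0.0187074   0.0731307 ]
[234.77078385 202.19239905] 842 ((522.6664428710938, -187.2463836669922), (12.842244148254395, 58.988182067871094), 71.10047149658203) [ 0.53209138 -0.19170021  0.08634033]
[-0.07511794 -0.00545519  0.06481597] [-0.08271039 -0.02460357  0.06157627] [-0.06985451  0.03443406  0.07315376]
(array([-0.28 , -0.017,  0.047]), array([-0.01, -0.01, -0.4 ]), 2.0, array([ 0.63, -0.06, -0.74]), 0.043686818209570676)
```

Settled: the wrist depth and the scene agree that another -6.5 mm in x is needed. I'll align, descend and grip.

carry_out --pt "0 -0.26 0 0 0 0 -0.2" --pt "0 -0.26 0 1 0 0 -0.2" --pt "0 -0.26 0 2 0 0 -0.2" --pt "0 -0.26 0 3 0 0 -0.2" --pt "0 -0.26 0 3.5 0 0 -0.2" --pt "0 -0.26 0 3.5 0 0 -0.2" --pt "0.2 -0.26 0 3.5 0 0 -0.2" --pt "0.5 -0.26 0 3.5 0 0 -0.2"

```text
time: 2.8
position: [0.5064, -0.2548, 0.0647]
tool_rot: [-0.586, 0.81, -0.001, 0.0]
ft_force: [0.2, 0.4, 0.6]
grip_width: 0.0343
```

```bash
python3 -c "
from h import *
print(todelta([.5057,-.2547,.062],-108.1))"
```

```text
(array([0.005, 0.028, 0.106]), array([-0.13, -0.05, -0.13]), 2.8, array([0.16, 0.39, 0.62]), 0.03433390704036233)
```

carry_out --pt "0.8 0 0 0.1 0 0 0" --pt "1 0 0 0.1 0 0 0" --pt "1 0 0 0.1 0 0 0" --pt "1 0 0 0.1 0 0 0" --pt "1 0 0 0.1 0 0 0" --pt "1 0 0 0.1 0 0 0" --force 50

```text
time: 3.4
position: [0.5057, -0.2546, 0.0614]
tool_rot: [-0.586, 0.81, -0.0, -0.0]
ft_force: [-1.1, 0.6, 3.0]
grip_width: 0.0116
```

Gripped at 11.6 mm, which matches the bar. Lifting straight up.

carry_out --pt "1 0 0 -0.4 0 0 0" --pt "1 0 0 -1 0 0 0" --pt "1 0 0 -1.8 0 0 0" --pt "1 0 0 -2.8 0 0 0" --pt "1 0 0 -3.8 0 0 0" --pt "1 0 0 -4.8 0 0 0" --pt "1 0 0 -4.8 0 0 0" --pt "1 0 0 -4.8 0 0 0"

```text
time: 4.2
position: [0.5055, -0.254, 0.1813]
tool_rot: [-0.586, 0.81, -0.0, 0.0]
ft_force: [-0.6, 0.7, -0.6]
grip_width: 0.0112
```

```bash
python3 -c "
from h import *
im,d=camera('side');save('side2.png',cv2.resize(im[90:230,220:420],(800,560)))
im,d=camera('scene');save('scene2.png',im)
print(get_obs()['position'],todelta([.5034,.2705,.18],-79.7))"
```

```text
[ 0.50461933 -0.2534512   0.17980687] (array([-19.89 ,   6.605,   0.032]), array([  0.14,   0.1 , -28.54]), 4.3, array([0.22, 0.7 , 0.35]), 0.011536354290089368)
```

View pics/side2.png

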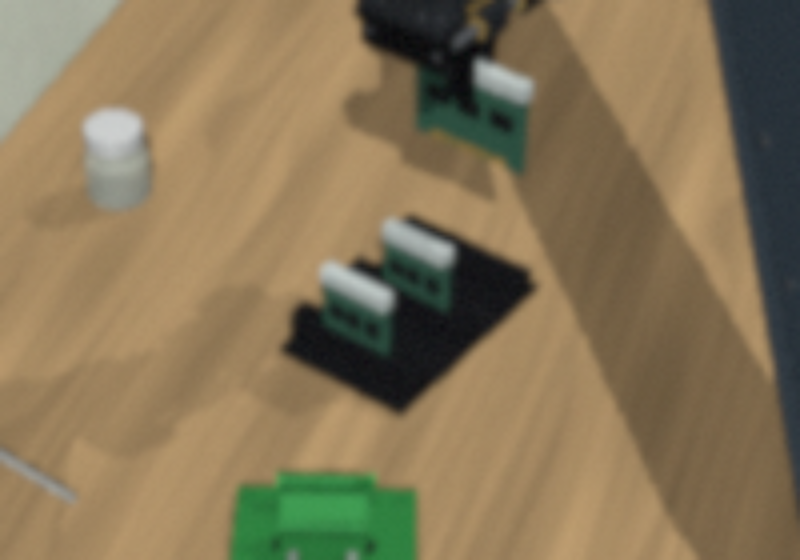

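Side view: the wide card is held upright above the rack, and both narrow cards stand in their slots. Carrying it to the clip.

carry_out --pt "1 -0.7 0.23 0 0 0 -1" --pt "1 -2.1 0.7 0 0 0 -3" --pt "1 -3.6 1.2 0 0 0 -5" --pt "1 -5.1 1.7 0 0 0 -7" --pt "1 -6.6 2.2 0 0 0 -9" --pt "1 -8.1 2.7 0 0 0 -11" --pt "1 -9.6 3.2 0 0 0 -13" --pt "1 -10.8 3.6 0 0 0 -15"

```text
time: 5.1
position: [0.5025, 0.0336, 0.1799]
tool_rot: [-0.688, 0.726, 0.002, -0.001]
ft_force: [0.2, -0.7, -1.6]
grip_width: 0.0115
```

```bash
python3 -c "
from h import *
print(get_obs()['position'],todelta([.5034,.2705,.18],-79.7))"
```

```text
[0.50250683 0.03364007 0.17989435] (array([-9.463e+00,  4.680e-01,  8.000e-03]), array([  0.19,   0.09, -13.35]), 5.1, array([ 0.15, -0.68, -1.56]), 0.01151314718204916)
```

carry_out --pt "1 -1.3 0.06 0 0 0 -1.8" --pt "1 -2.8 0.14 0 0 0 -4" --pt "1 -4.3 0.2 0 0 0 -6" --pt "1 -5.8 0.3 0 0 0 -8" --pt "1 -7.2 0.35 0 0 0 -10" --pt "1 -8.4 0.43 0 0 0 -12" --pt "1 -9 0.45 0 0 0 -13.3" --pt "1 -9.1 0.46 0 0 0 -13.3"

```text
time: 5.9
position: [0.5046, 0.2598, 0.1801]
tool_rot: [0.767, -0.641, -0.001, 0.001]
ft_force: [0.6, -0.4, -1.1]
grip_width: 0.0116
```

carry_out --pt "1 0 0 0 0 0 0" --pt "1 0 0 0 0 0 0" --pt "1 0 0 0 0 0 0"

```text
time: 6.2
position: [0.506, 0.2568, 0.1809]
tool_rot: [0.766, -0.643, -0.0, 0.0]
ft_force: [-0.2, 0.7, -0.2]
grip_width: 0.0112
```

```bash
cat > m.py <<'E'
from h import *
import sys
t=sys.argv[1]
for c in ['scene','side','wrist']:
    im,d=camera(c);P=cloud(c,d);np.save(c+'_P.npy',P);np.save(c+'_im.npy',im)
    save(c+t+'.png',im)
o=get_obs();print(o['position'],todelta([.5034,.2705,.18],-79.7))
E
python3 m.py 3; python3 - <<'E'
import cv2
a=cv2.imread('pics/scene3.png')[90:240,370:520];b=cv2.imread('pics/side3.png')[200:350,200:350]
import numpy as np
cv2.imwrite('pics/c3.png',cv2.resize(np.hstack([a,b]),(800,400),interpolation=cv2.INTER_CUBIC))
E
```

```text
[0.5061437 0.2572363 0.1811146] (array([-0.542,  0.016,  0.045]), array([-0.  , -0.  , -0.32]), 6.35, array([-0.4 ,  0.28, -1.  ]), 0.011402361686958273)
```

View pics/c3.png

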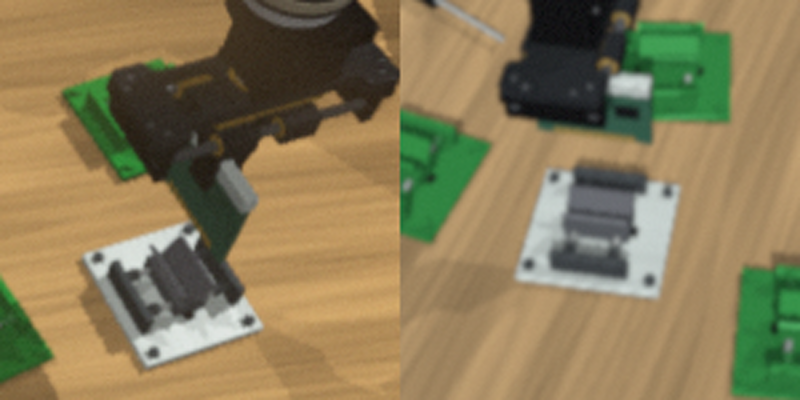

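View pics/wrist3.png

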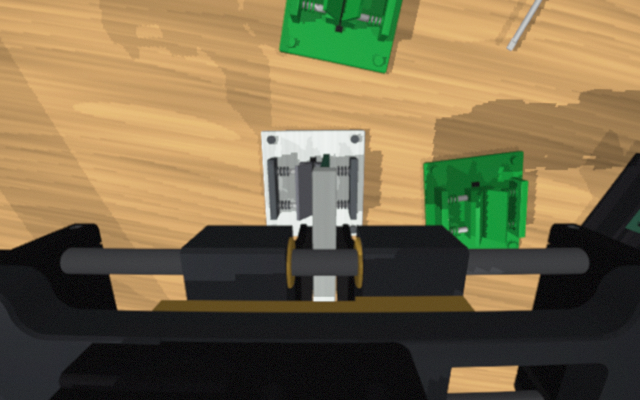

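The wide card hangs upright over the light clip, about 13 mm short in y. I'll measure the clip and the held card again from all three views.

```bash
python3 - <<'E'
import numpy as np,cv2
for c in ['scene','side','wrist']:
    P=np.load(c+'_P.npy')
    near=(abs(P[...,0]-.503)<.1)&(abs(P[...,1]-.271)<.09)
    # clip local
    a=np.radians(10.3);ex=np.array([np.cos(a),np.sin(a)]);ey=np.array([-ex[1],ex[0]])
    L=np.dstack([(P[...,:2]-[.503,.271])@ex,(P[...,:2]-[.503,.271])@ey,P[...,2]])*1000
    for nm,lo,hi in [('base',5,11),('blocks',29,36),('jawtop',45,52)]:
        m=near&(L[...,2]>lo)&(L[...,2]<hi)&(abs(L[...,0])<80)&(abs(L[...,1])<75)
        n,l,s,cc=cv2.connectedComponentsWithStats(m.astype(np.uint8))
        for k in range(1,n):
            if s[k,4]>40:
                q=L[l==k];print(c,nm,s[k,4],np.percentile(q,[1,99],0).round(1).tolist(),'ang',round(cv2.minAreaRect(q[:,:2].astype(np.float32))[2],1))
    # held card, plane fit
    m=(L[...,2]>95)&(L[...,2]<168)&(abs(L[...,0])<80)&(abs(L[...,1])<45)
    q=L[m]
    if len(q)>50:
        # below bar only
        b=q[q[:,2]<165]
        print(c,'card',len(b),np.percentile(b,[1,99],0).round(1).tolist())
        if c!='wrist':
            A=np.c_[b[:,0],b[:,2],np.ones(len(b))];w=np.ones(len(b),bool)
            for _ in range(6):
                s_=np.linalg.lstsq(A[w],b[w,1],rcond=None)[0];w=abs(A@s_-b[:,1])<2
            print('plane dy/dx,dy/dz',s_.round(3),w.sum())
E
```

```text
scene base 1055 [[-64.0, -59.7, 5.3], [64.8, 57.4, 10.8]] ang 0.5
scene base 70 [[-22.3, -29.5, 5.6], [9.1, -11.1, 10.7]] ang 3.2
scene blocks 96 [[-27.7, -14.7, 29.1], [31.1, 13.3, 35.9]] ang 8.3
scene blocks 93 [[-33.5, -50.3, 29.5], [34.3, -41.6, 34.9]] ang 89.6
scene blocks 45 [[2.4, 41.0, 29.4], [34.3, 49.5, 35.8]] ang 0.0
scene jawtop 60 [[-27.7, 9.5, 45.3], [29.5, 18.4, 51.1]] ang 0.2
scene jawtop 47 [[-29.1, -18.3, 45.5], [29.1, -12.3, 51.3]] ang 89.8
scene card 375 [[-40.8, -18.4, 128.6], [50.4, -12.6, 164.6]]
plane dy/dx,dy/dz [-1.2000e-02  2.4000e-02 -1.9799e+01] 355
side base 1117 [[-67.6, -58.7, 5.2], [60.7, 58.5, 10.9]] ang 89.9
side base 68 [[-17.5, 8.7, 5.3], [14.6, 25.4, 10.8]] ang 2.1
side blocks 87 [[-36.6, -52.3, 29.1], [29.2, -41.8, 35.6]] ang 87.2
side blocks 78 [[-32.7, -10.5, 29.0], [25.5, 2.5, 35.9]] ang 3.0
side blocks 50 [[-32.5, 5.3, 29.1], [25.6, 14.2, 33.0]] ang 1.2
side blocks 100 [[-37.3, 40.0, 29.3], [30.1, 48.6, 35.7]] ang 1.8
side jawtop 55 [[-31.8, -20.4, 45.2], [26.0, -11.9, 51.0]] ang 89.3
side card 253 [[-52.1, -17.8, 127.2], [46.2, -11.6, 163.4]]
plane dy/dx,dy/dz [ 3.0000e-03  4.4000e-02 -2.0033e+01] 235
wrist base 4434 [[-56.0, -59.5, 5.9], [61.1, 58.9, 9.8]] ang 89.9
wrist base 319 [[-21.8, -41.8, 6.0], [12.1, -28.3, 10.1]] ang 0.4
wrist base 443 [[-21.7, 22.0, 6.1], [11.3, 41.8, 9.8]] ang 88.7
wrist blocks 449 [[-36.5, 41.7, 29.6], [32.2, 49.8, 33.1]] ang 0.1
wrist blocks 437 [[-35.8, -50.2, 29.8], [32.3, -42.3, 33.2]] ang 0.1
wrist blocks 251 [[-31.6, 0.9, 29.1], [27.5, 6.8, 35.9]] ang 2.4
wrist jawtop 289 [[-31.8, 11.6, 45.1], [27.5, 17.8, 49.3]] ang 0.2
```

Clip centre averaged over the three views is (0.5014, 0.2703). The card's lower edge is 53.5 mm below the TCP (both methods agree), so seated means TCP z ≈ 0.0655.

```bash
python3 -c "
from h import *
print(todelta([.5014,.2703,.115],-79.7))"
```

```text
(array([-0.548,  0.096,  2.645]), array([-0.  , -0.  , -0.32]), 6.35, array([-0.4 ,  0.28, -1.  ]), 0.011402361686958273)
```

carry_out --pt "1 -0.3 0.05 0 0 0 -0.3" --pt "1 -0.55 0.1 0 0 0 -0.3" --pt "1 -0.55 0.1 0.7 0 0 -0.3" --pt "1 -0.55 0.1 1.6 0 0 -0.3" --pt "1 -0.55 0.1 2.3 0 0 -0.3" --pt "1 -0.55 0.1 2.6 0 0 -0.3" --pt "1 -0.55 0.1 2.6 0 0 -0.3" --pt "1 -0.55 0.1 2.6 0 0 -0.3"

```text
time: 7.15
position: [0.5015, 0.2716, 0.1165]
tool_rot: [0.768, -0.64, 0.0, -0.0]
ft_force: [0.3, 0.3, -1.0]
grip_width: 0.0115
```

```bash
python3 m.py 4; python3 - <<'E'
from h import *
print(todelta([.5014,.2703,.0655],-79.7))
a=cv2.imread('pics/scene4.png')[110:240,370:500];b=cv2.imread('pics/side4.png')[220:350,210:340]
cv2.imwrite('pics/c4.png',cv2.resize(np.hstack([a,b]),(800,400),interpolation=cv2.INTER_CUBIC))
E
```

```text
[0.50176727 0.27154381 0.11700794] (array([ 0.052, -0.062, -2.52 ]), array([-0.12,  0.02,  0.07]), 7.3, array([-0.24, -0.4 , -0.59]), 0.011288560047948856)
(array([0.047, 0.028, 2.06 ]), array([-0.12,  0.02,  0.07]), 7.3, array([-0.24, -0.4 , -0.59]), 0.011288560047948856)
```

View pics/c4.png

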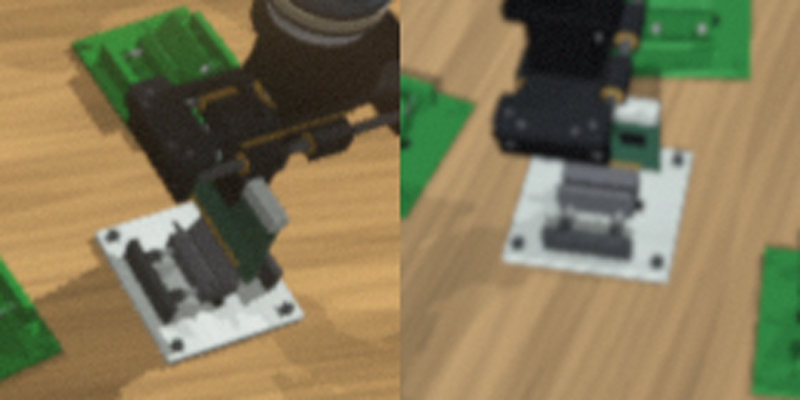

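The card is above the mouth and parallel to the jaws. Going down into the funnel, with the last stretch slow.

carry_out --pt "1 0.05 0.03 0.4 0 0 0" --pt "1 0.05 0.03 0.8 0 0 0" --pt "1 0.05 0.03 1.1 0 0 0" --pt "1 0.05 0.03 1.3 0 0 0" --pt "1 0.05 0.03 1.5 0 0 0" --pt "1 0.05 0.03 1.7 0 0 0" --pt "1 0.05 0.03 1.8 0 0 0" --pt "1 0.05 0.03 1.8 0 0 0"

```text
time: 8.1
position: [0.5006, 0.2699, 0.0704]
tool_rot: [0.768, -0.64, -0.0, 0.0]
ft_force: [1.3, 0.4, -2.5]
grip_width: 0.0114
```

carry_out --pt "1 0 0 0.1 0 0 0" --pt "1 0 0 0.2 0 0 0" --pt "1 0 0 0.3 0 0 0" --pt "1 0 0 0.3 0 0 0"

```text
time: 8.5
position: [0.5008, 0.27, 0.0653]
tool_rot: [0.768, -0.64, 0.0, -0.0]
ft_force: [-2.0, -0.4, 13.2]
grip_width: 0.0113
```

```bash
cat > c.py <<'E'
import numpy as np,cv2,sys
a=np.radians(10.3);ex=np.array([np.cos(a),np.sin(a)]);ey=np.array([-ex[1],ex[0]])
for c in ['scene','side','wrist']:
    P=np.load(c+'_P.npy')
    L=np.dstack([(P[...,:2]-[.5014,.2703])@ex,(P[...,:2]-[.5014,.2703])@ey,P[...,2]])*1000
    im=np.load(c+'_im.npy').astype(int)
    br=im.min(2)>110
    m=(L[...,2]>70)&(L[...,2]<115)&(abs(L[...,0])<60)&(abs(L[...,1])<20)&br
    q=L[m];print(c,'bar',len(q),np.percentile(q,[2,50,98],0).round(1).tolist() if len(q)>5 else '')
    m=(L[...,2]>20)&(L[...,2]<78)&(abs(L[...,0])<60)&(abs(L[...,1])<8)
    b=L[m]
    if len(b)>30 and c!='wrist':
        print(c,'low',len(b),np.percentile(b,[2,98],0).round(1).tolist())
E
python3 m.py 5; python3 c.py; python3 - <<'E'
import cv2,numpy as np
a=cv2.imread('pics/scene5.png')[110:240,370:500];b=cv2.imread('pics/side5.png')[220:350,210:340]
cv2.imwrite('pics/c5.png',cv2.resize(np.hstack([a,b]),(800,400),interpolation=cv2.INTER_CUBIC))
E
```

```text
[0.50079115 0.27004667 0.0653508 ] (array([ 0.   , -0.112, -4.586]), array([-0.08,  0.01,  0.07]), 8.65, array([-3.34,  0.83, 13.81]), 0.011398830577122744)
scene bar 61 [[16.4, -5.3, 91.0], [32.2, 0.4, 92.8], [48.1, 5.8, 95.1]]
scene low 279 [[-26.0, -6.8, 24.4], [50.0, 1.8, 73.9]]
side bar 95 [[-52.6, -6.1, 71.1], [-40.2, 3.1, 89.4], [-25.0, 5.9, 94.0]]
side low 191 [[-53.3, -2.6, 22.3], [-17.7, 6.3, 72.6]]
wrist bar 2472 [[-23.0, -4.5, 88.0], [22.7, 1.2, 91.7], [47.2, 6.8, 93.0]]
```

View pics/c5.png

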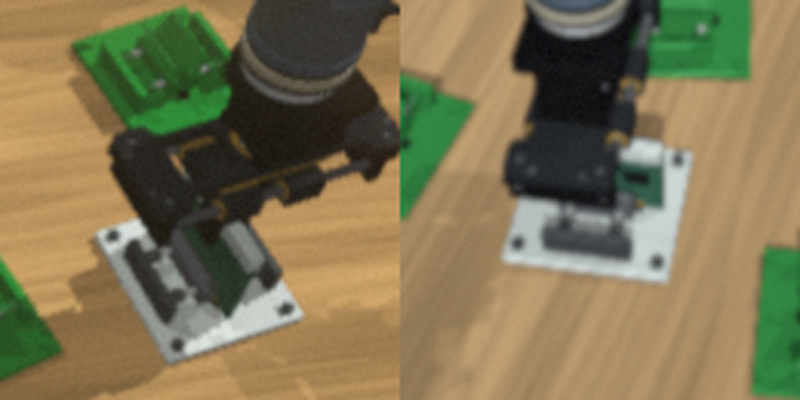

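The bar top reads 91.7–92.8 mm (expected 92), and the force jumped to 13 N at TCP z 0.0653, so the card is on the floor. Releasing and retreating.

carry_out --pt "0.6 0 0 0 0 0 0" --pt "0.2 0 0 0 0 0 0" --pt "0 0 0 0 0 0 0" --pt "0 0 0 0 0 0 0" --pt "0 0 0 -0.5 0 0 0" --pt "0 0 0 -1.5 0 0 0" --pt "0 0 0 -3 0 0 0" --pt "0 0 0 -4.5 0 0 0"

```text
time: 9.45
position: [0.5001, 0.2697, 0.1774]
tool_rot: [0.768, -0.64, -0.0, 0.001]
ft_force: [0.7, 0.3, -0.2]
grip_width: 0.0435
```

carry_out --pt "0 4 2 -2 0 0 0" --pt "0 8 4 -2 0 0 0" --pt "0 8 4 -2 0 0 0" --pt "0 8 4 -2 0 0 0" --pt "0 8 4 -2 0 0 0" --pt "0 8 4 -2 0 0 0" --pt "0 8 4 -2 0 0 0"

```text
time: 10.15
position: [0.4384, 0.0548, 0.2267]
tool_rot: [0.767, -0.641, 0.0, -0.001]
ft_force: [-0.1, 0.0, 1.1]
grip_width: 0.0435
```

```bash
python3 m.py 6; python3 c.py; python3 - <<'E'
import cv2,numpy as np
a=cv2.imread('pics/scene6.png')[110:240,370:500];b=cv2.imread('pics/side6.png')[220:350,210:340]
cv2.imwrite('pics/c6.png',cv2.resize(np.hstack([a,b]),(800,400),interpolation=cv2.INTER_CUBIC))
P=np.load('scene_P.npy')
for P,c in ((np.load('scene_P.npy'),'s'),(np.load('side_P.npy'),'d')):
  m=((P[...,2]>.078)&(P[...,2]<.1)&(abs(P[...,0]-.53)<.12)).astype(np.uint8)
  n,l,s,_=cv2.connectedComponentsWithStats(m)
  for k in range(1,n):
    if s[k,4]>30:
        q=P[l==k];print(c,cv2.minAreaRect((q[:,:2]*1000).astype(np.float32)),q.mean(0),q[:,2].max())
E
```

```text
[0.4383673  0.05611734 0.22600201] (array([-7.961, -4.113,  1.843]), array([-0.01,  0.02,  0.15]), 10.3, array([-0.27,  0.35,  0.77]), 0.043599037632404095)
scene bar 226 [[-49.6, -6.9, 87.8], [-2.2, -1.4, 93.2], [47.6, 5.9, 95.5]]
scene low 429 [[-48.6, -5.0, 24.7], [49.7, 0.8, 74.2]]
side bar 346 [[-52.4, -8.1, 71.9], [-3.9, 1.4, 90.7], [44.7, 5.2, 94.6]]
side low 509 [[-53.3, -2.4, 23.6], [44.4, 7.2, 73.9]]
wrist bar 1911 [[-50.9, -6.8, 79.6], [-1.0, -3.9, 90.8], [44.6, 5.6, 92.8]]
s ((499.59246826171875, 270.02020263671875), (102.72896575927734, 15.102598190307617), 10.257959365844727) [0.50396756 0.2686338  0.09036485] 0.09637924323127822
s ((524.348876953125, -187.5375518798828), (12.594592094421387, 61.419647216796875), 71.81118774414062) [ 0.52661562 -0.18735399  0.08677779] 0.09102843952339701
s ((551.6410522460938, -122.92371368408203), (12.661874771118164, 60.774009704589844), 71.92069244384766) [ 0.55384685 -0.12307839  0.08720905] 0.09138426694314816
d ((565.5317993164062, -127.97309875488281), (13.663262367248535, 25.767915725708008), 66.2828140258789) [ 0.56680486 -0.12626896  0.08690969] 0.09200604892098008
d ((498.5125732421875, 267.9040222167969), (99.96583557128906, 15.311126708984375), 9.921429634094238) [0.49764713 0.26994999 0.0894195 ] 0.09619677404344062
```

View pics/c6.png

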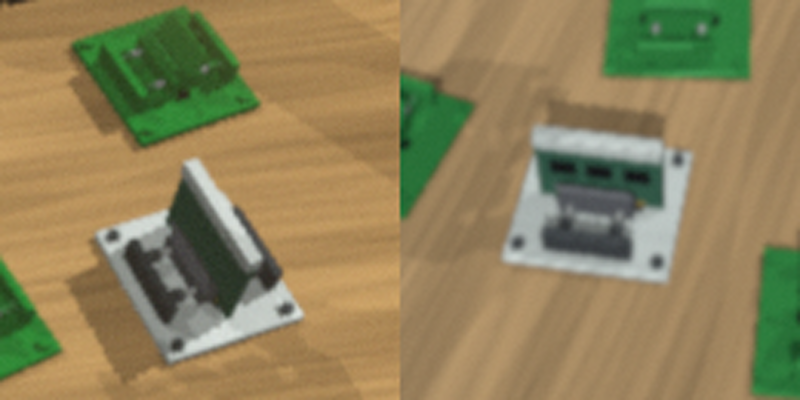

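View pics/scene6.png

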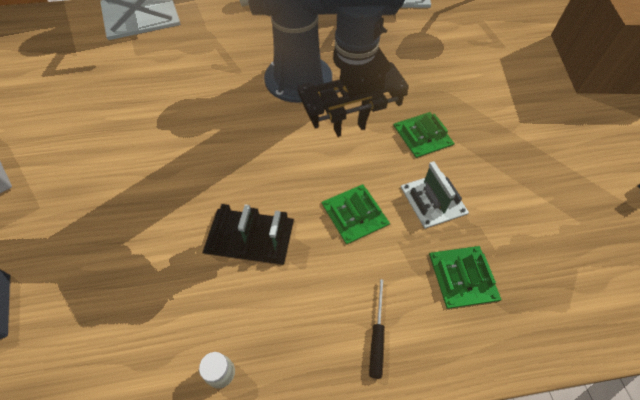

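Released. The bar sits 3.7 mm higher than it did in the rack (4 expected), centred within about 4 mm and at 10°. The narrow cards have not moved. Handing in.

```bash
python3 -c "
from h import *
o=get_obs();print(o['time'],o['ft_force'])
print(hand_in())"
```

```text
10.3 [-0.27281747  0.34630125  0.77163389]
the job is handed in; nothing more can be done
None
```

I lifted the wide card out of the rack and pressed it into the clip with the light base and grey jaws. I then released it, moved the arm clear and handed in at 10.3 s. `hand_in()` gives no verdict, so these are my own last checks:

- **Seating:** the push force jumped to about 13 N at the expected height. After release, the bar was 3.7 mm higher than it had been in the rack (4 mm expected), so the card is on the clip's floor.
- **Position:** the card's middle is within about 4 mm of the clip's middle along the jaws and 2 mm across. It lies at about 10°, matching the clip's 10.3°, and looks upright in both the scene and side views.
- **Other cards:** both narrow cards still stand in the rack, within about 1.5 mm of their starts. That is within the measuring noise.
- **Arm:** it is about 0.2 m from the clip and touches nothing.

**Disagreements:** the cameras differed by up to 4 mm on where the clip's middle lies along the jaws, so I used their average. Some raw depth readings put the bar top 3–4 mm too high, for the cards in the rack as well as the clipped one, so I judged seating by the height difference.

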